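Weigh in red ball knobs and tip them into their stock bin

ROBOT

A 7-joint arm with a two-finger parallel gripper is mounted at the origin on the work surface. World frame = base frame: x ahead of the robot, y to its left, z up, the work surface at z = 0. Lengths are in m, angles in rad, forces in N, time in s.
With the tool pointing down it reaches from about 0.425 to 0.875 m from the base axis. Payload 4.7 kg.
Tool frame: the origin (TCP) lies on the centre line of the jaws, within the pads' length; the fingertips stand 14 mm ahead of it and the grasp point (between the pads) lies 5 mm behind it; z points along the fingers, y is the line along which they close (so a half turn about z gives the same grasp; the last joint's range is limited). The gripper opens to 87 mm and grips with 3 to 60 N. Pads are 19 mm wide; open, the fingers measure 117 mm over their backs; the gripper's body (75 mm by 190 mm) begins 51 mm behind the grasp point.
Start: joints at [-1.2, 0.321, -0.07, 1.45, 0.023, 1.371, -0.057], TCP at [0.227, 0.609, 0.237] pointing down, gripper open.
Joint ranges: [-2.86, 2.86], [-0.3, 2.09], [-1.38, 1.24], [0.06, 2.45], [-1.56, 4.7], [0.09, 2.05], [-2.69, 2.69]. Speed limits (rad/s): [2.57, 2.57, 3.14, 3.14, 3.14, 3.14, 3.14].

INTERFACE

Orientations are given as a rotation vector (axis times angle).
In Python, from bench import ctrl gives the robot as it stands.
- The arm moves only by the tool send_rows, never from a script. Its argument "steps" is a list of rows, each an object of numbers: "tx", "ty", "tz": the shift along the tool's x, y, z in units of 60 mm (1.0 is 60 mm); "turn": the turn about the tool's z in units of 8 degrees (1.0 is 8 degrees); "grip": the opening, from 0 (shut) to 1 (fully open). A call has 1 to 12 rows; each row shifts and turns the commanded pose from where the row before left it, along the tool's axes as they then stand; what a row does not reach is not made up. A row lasts 1/8 s, in which the tool goes at most 62.5 mm and 10.7 degrees, less where a joint would pass 70% of its speed; a pose out of reach is approached as far as the arm can. A call is refused whole if a number of a shift passes 1 or a number of a turn 1, either way. A call with a gripper value outside its range is refused whole. The fingers move at their own pace and stop on an object; "newtons" is the grip in N (left out, the last holds). Time passes only in rows, so rows that do not move let the fingers close. It gives the time, the measured TCP pose, the force, the opening and the grip force at its end, in the units of the state.
- ctrl.get_state(): the state, without advancing time (a new reading comes with each control period).
- ctrl.get_image(name): name is "scene" or "top" or "wrist"; returns a dict with "pixels" (480x640x3 uint8, red, green, blue), "K" (3x3 intrinsics, pixels), "cam_to_world" (4x4, takes a point from camera to world coordinates); the wrist camera has in their place "T_tool_cam" (4x4, takes a point from camera to tool coordinates, whose origin is the TCP and whose axes are the flange's). Camera axes: x right, y down, z forward; pixel columns grow to the right and rows downward; lengths in m; the calibration is good to about 2 mm. A picture is of the moment at which its call begins: read the wrist's pose just before it. There is no depth.
- ctrl.close_job(): hands the job in; it is judged then, once.
The state is a dict: "time": time; "joint_positions": joint angles; "qd": joint speeds; "joint_torque": joint torques, N m; "position": TCP position; "tool_rot": TCP orientation; "ft_force": force on the tool from outside, world axes, zero at the start; "torque": the same for the moment, N m; "grip_width": opening from 0.0 (shut) to 1.0 (fully open); "grip_force": force on a finger pad.
Only numpy, scipy, OpenCV 4.12 (cv2) and the standard library are available. Lean on these libraries where they do the work, as an engineer would, in place of code of your own. Each camera call takes 0.05 s, during which the arm holds its last target. There are 200 camera calls.

TASK

Book in the delivery of red ball knobs: lift the white cup out of the black tray, stand it upright on the scale's platter with all its knobs and let go of it for a moment so that the scale can read it. Then take hold of it again so that you can tip it, pour all six knobs into the blue bin with the red cards without spilling any on the table, and stand the empty cup upright on the platter again, let go. Leave everything else where it is.

Things in the scene. Friction and masses are not known exactly. Their poses are not given: they have to be found in the camera images.
- cup: white plastic cup holding the six red ball knobs; straight round beaker without handle, 56 mm outside diameter, 90 mm high, walls 3 mm, floor 5 mm thick; about 0.08 kg empty. Starts upright in one of the two cells of the black tray, its underside on the cell floor. Origin: centre of its underside, z up towards the mouth
- cup_rim (a point): centre of the white cup's mouth, 90 mm above its underside
- cup_in (a point): centre of the white cup's inner floor, 5 mm above its underside
- tray: black plastic delivery tray, fixed, 167 (its x) x 88 (its y) x 42 mm high, floor and walls 5 mm, one wall across the middle making two cells of about 76 x 78 mm, with their centres 41 mm either side of the middle along its x; one holds the white cup, the other the grey cup. Origin: centre of its underside
- scale: white bench counting scale, fixed, 220 (x) x 160 (y) mm, sloped black display on the side towards the robot (its -x side, up to 45 mm high), square steel platter on the other. Origin: centre of its underside
- platter (a point): centre of the top face of the scale's flat steel platter, 145 x 145 mm, 48 mm above the table, axes as the scale's
- red_bin: blue plastic picking bin, fixed, with a RED card on a sloped lip at each end; 150 (x) x 115 (y) x 70 mm high, walls and floor 5 mm, the lips reach 20 mm out beyond each x end just below the rim; starts empty. Origin: centre of its underside
- red_bin_in (a point): centre of the inner floor of the bin with the red cards, 5 mm above its underside, axes as the bin's
- yellow_bin: the same blue bin but with YELLOW cards, fixed, with five black rubber discs in it; not to be used. Origin: centre of its underside. The two bins may change places
- knob0: red ball knob, plain ball of 17 mm diameter with a small brass insert flush with its surface on one side, 14 g, rolls freely; starts in the white cup. Origin: the ball's centre
- knob1: red ball knob, plain ball of 17 mm diameter with a small brass insert flush with its surface on one side, 14 g, rolls freely; starts in the white cup. Origin: the ball's centre
- knob2: red ball knob, plain ball of 17 mm diameter with a small brass insert flush with its surface on one side, 14 g, rolls freely; starts in the white cup. Origin: the ball's centre
- knob3: red ball knob, plain ball of 17 mm diameter with a small brass insert flush with its surface on one side, 14 g, rolls freely; starts in the white cup. Origin: the ball's centre
- knob4: red ball knob, plain ball of 17 mm diameter with a small brass insert flush with its surface on one side, 14 g, rolls freely; starts in the white cup. Origin: the ball's centre
- knob5: red ball knob, plain ball of 17 mm diameter with a small brass insert flush with its surface on one side, 14 g, rolls freely; starts in the white cup. Origin: the ball's centre
- grey_cup: grey plastic cup of the same size as the white one, steel nuts in it, in the other cell of the tray; a bystander. Origin: centre of its underside
- screwdriver: loose screwdriver lying on the table; a bystander
- tape: loose roll of amber tape lying flat, 90 mm across, 20 mm high; a bystander. Origin: centre of its underside
- carton: loose cardboard box 90 x 120 x 60 mm high; a bystander. Origin: centre of its underside
- oil: loose oil bottle, 50 mm diameter, 130 mm high; a bystander. Origin: centre of its underside
- tester: loose yellow meter lying flat, 150 x 80 x 43 mm; a bystander. Origin: centre of its underside

How it is judged:
On the way, in this order (a step that is already met when the one before it is completed fails the run):
1. the white cup stands upright and released on the scale's platter with all six knobs in it (x of cup in the frame of platter between -0.06 and 0.06 m and y of cup in the frame of platter between -0.06 and 0.06 m and z of cup in the frame of platter between -0.004 and 0.006 m and angle between cup's own z axis and vertical below 0.1 rad and linear speed of cup below 0.03 m/s and contact force between the fingers and cup below 0.05 N and distance between each of knob0, knob1, knob2, knob3, knob4, knob5 and cup_in below 0.055 m), for 0.3 s.
2. the white cup is tipped by more than 1 rad with its mouth over the bin with the red cards (angle between cup's own z axis and vertical above 1 rad and horizontal distance between cup_rim and red_bin_in below 0.12 m and height (world z) of cup_rim above 0.05 m), for 0.05 s.
At the end, for the whole second after the job is handed in: all six knobs lie inside the bin with the red cards; the white cup stands upright (within 0.1 rad) on the scale's platter, its centre within 60 mm of the platter's centre along each side, at rest and released (x of knob0 in the frame of red_bin_in between -0.072 and 0.072 m and y of knob0 in the frame of red_bin_in between -0.0545 and 0.0545 m and z of knob0 in the frame of red_bin_in between 0 and 0.06 m and x of knob1 in the frame of red_bin_in between -0.072 and 0.072 m and y of knob1 in the frame of red_bin_in between -0.0545 and 0.0545 m and z of knob1 in the frame of red_bin_in between 0 and 0.06 m and x of knob2 in the frame of red_bin_in between -0.072 and 0.072 m and y of knob2 in the frame of red_bin_in between -0.0545 and 0.0545 m and z of knob2 in the frame of red_bin_in between 0 and 0.06 m and x of knob3 in the frame of red_bin_in between -0.072 and 0.072 m and y of knob3 in the frame of red_bin_in between -0.0545 and 0.0545 m and z of knob3 in the frame of red_bin_in between 0 and 0.06 m and x of knob4 in the frame of red_bin_in between -0.072 and 0.072 m and y of knob4 in the frame of red_bin_in between -0.0545 and 0.0545 m and z of knob4 in the frame of red_bin_in between 0 and 0.06 m and x of knob5 in the frame of red_bin_in between -0.072 and 0.072 m and y of knob5 in the frame of red_bin_in between -0.0545 and 0.0545 m and z of knob5 in the frame of red_bin_in between 0 and 0.06 m and x of cup in the frame of platter between -0.06 and 0.06 m and y of cup in the frame of platter between -0.06 and 0.06 m and z of cup in the frame of platter between -0.004 and 0.006 m and angle between cup's own z axis and vertical below 0.1 rad and linear speed of cup below 0.03 m/s and contact force between the fingers and cup below 0.05 N); the robot touches nothing.
It fails at once if a red knob falls onto the table or off it (height (world z) of any of knob0, knob1, knob2, knob3, knob4, knob5 below 0.0105 m).
It fails at once if a bystander (grey cup, screwdriver, tape, cardboard box, oil bottle, meter) is moved by more than 30 mm (distance of any of grey_cup, screwdriver, tape, carton, oil, tester from where it was at the start of the episode above 0.03 m).
It also fails if it takes over 72 s, if anything falls off the work surface, if the arm or the gripper's body presses on something with over 40 N, if the wrist force passes 120 N, or if a joint passes its speed limit or range.

## Working session

There is one attempt and no reset: what is moved stays moved. The work goes in short steps, Python scripts to look and compute and a tool call to move; the robot and the scene stay as the last step left them, time stands still between calls to the robot, and variables do not carry over. Pictures are saved under pics/ and viewed, at most 10 in all, crops included, and the job is handed in when it is done.

Besides the shell and the picture viewer there is one more tool, called after "Request:" in YAML: its name, and indented under it one key for each argument. send_rows: Moves the arm, as the interface text tells. Its arguments: {"type":"object","properties":{"steps":{"type":"array"},"newtons":{"type":"number"}},"required":["steps"]}

```bash
mkdir -p pics; ls; python3 - <<'E'
from bench import ctrl
import cv2,numpy as np
s=ctrl.get_state();print({k:np.round(v,4).tolist() for k,v in s.items()})
for n in("scene","top"):
    im=ctrl.get_image(n);cv2.imwrite(f"pics/{n}0.png",im["pixels"][:,:,::-1]);np.savez(f"{n}.npz",**im)
    print(n,np.round(im["K"],1).tolist(),np.round(im["cam_to_world"],3).tolist())
E
```

```text
pics
{'time': 0.0, 'joint_positions': [-1.1999, 0.3218, -0.0701, 1.4517, 0.0226, 1.3708, -0.0569], 'qd': [0.0008, -0.0013, -0.0015, 0.0004, 0.0016, 0.0004, -0.0007], 'joint_torque': [-0.0012, -49.1283, -0.4046, -31.2527, -0.0639, 0.0439, 0.0002], 'position': [0.2269, 0.6085, 0.2355], 'tool_rot': [-0.5574, -3.0915, 0.003], 'ft_force': [0.3206, 0.2065, 0.4774], 'torque': [-0.0706, -0.079, 0.003], 'grip_force': 0.0, 'grip_width': 0.998}
scene [[614.0, 0.0, 309.7], [0.0, 614.0, 234.5], [0.0, 0.0, 1.0]] [[0.046, 0.858, -0.511, 1.423], [0.999, -0.047, 0.011, -0.002], [-0.014, -0.511, -0.859, 1.54], [0.0, 0.0, 0.0, 1.0]]
top [[538.3, 0.0, 313.7], [0.0, 538.3, 237.5], [0.0, 0.0, 1.0]] [[0.019, -0.998, 0.068, 0.475], [-1.0, -0.018, 0.015, 0.001], [-0.014, -0.068, -0.998, 1.454], [0.0, 0.0, 0.0, 1.0]]
```

View pics/top0.png

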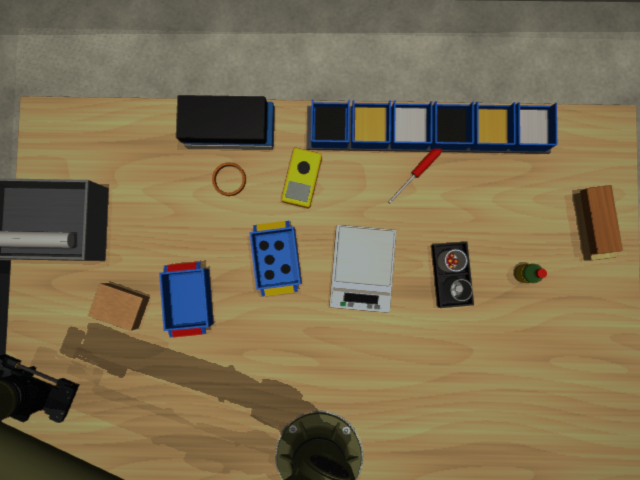

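View pics/scene0.png

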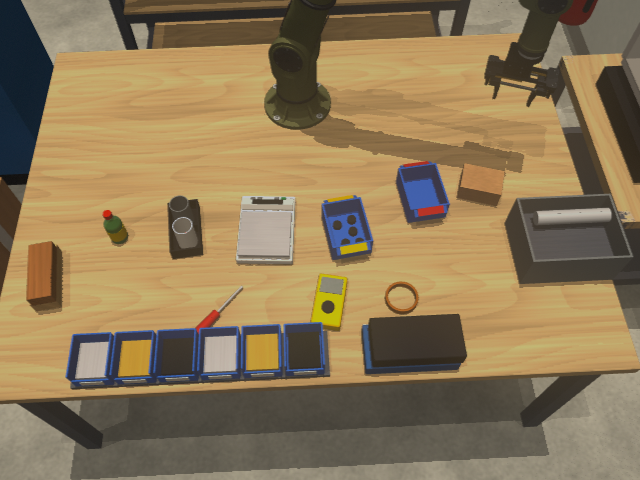

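The top view shows the white cup with red knobs at about (454,260), in the tray's far cell, and the grey cup at (461,290). The platter is near (364,256), the red-card bin at (187,299), the yellow-card bin at (276,258) and the carton at (118,306). The scene view agrees.

The tool can't tilt. I plan to tip the cup by pivoting it in the pads against the red bin's long wall.

```bash
cat > h.py <<'E'
import numpy as np,cv2
from scipy.spatial.transform import Rotation as R
def ray(px,K,T,z):
    d=T[:3,:3]@np.linalg.solve(K,[px[0],px[1],1.]);o=T[:3,3];return (o+d*(z-o[2])/d[2])
def rect(mask,im,z):
    n,l,st,_=cv2.connectedComponentsWithStats(mask.astype(np.uint8))
    i=1+np.argmax(st[1:,4]);c=cv2.findContours((l==i).astype(np.uint8),0,2)[0][0]
    b=cv2.boxPoints(cv2.minAreaRect(c));w=np.array([ray(p,im["K"],im["cam_to_world"],z) for p in b])
    e=np.diff(w[:3],axis=0);return w.mean(0),np.linalg.norm(e,axis=1),np.degrees(np.arctan2(e[:,1],e[:,0])),b
E
python3 - <<'E'
from h import *
im=dict(np.load("top.npz"));p=im["pixels"];hsv=cv2.cvtColor(p,cv2.COLOR_RGB2HSV);H,S,V=cv2.split(hsv)
def box(x0,y0,x1,y1):
    m=np.zeros(H.shape,bool);m[y0:y1,x0:x1]=1;return m
blue=(H>100)&(H<130)&(S>120)
red=((H<8)|(H>172))&(S>140)
np.set_printoptions(precision=3,suppress=True)
print("redbin",rect(blue&box(145,245,225,345),im,.07))
print("ybin",rect(blue&box(235,210,312,305),im,.07))
print("tray",rect((V<60)&box(425,230,480,315),im,.042))
print("platter/scale",rect((S<40)&(V>130)&box(320,215,405,320),im,.045))
print("carton",rect((H<20)&(S>60)&box(80,275,155,335),im,.06))
m=red&box(430,240,475,275);ys,xs=np.nonzero(m);print("knobs",len(xs),ray((xs.mean(),ys.mean()),im["K"],im["cam_to_world"],.03))
crop=lambda a,b,c,d:cv2.resize(p[b:d,a:c,::-1],None,fx=6,fy=6,interpolation=cv2.INTER_CUBIC)
cv2.imwrite("pics/c1.png",np.hstack([cv2.copyMakeBorder(crop(425,230,485,320),0,0,0,0,0),crop(150,250,220,340)]))
E
```

```text
redbin (array([0.406, 0.347, 0.07 ]), array([0.127, 0.183]), array([ -84.446, -173.634]), array([[158.588, 265.112],
       [207.572, 261.244],
       [213.211, 332.668],
       [164.226, 336.535]], dtype=float32))
ybin (array([0.515, 0.121, 0.07 ]), array([0.116, 0.182]), array([ -81.854, -171.685]), array([[248.477, 225.815],
       [292.908, 220.262],
       [301.662, 290.292],
       [257.231, 295.846]], dtype=float32))
tray (array([ 0.482, -0.339,  0.042]), array([0.094, 0.166]), array([ -83.101, -174.203]), array([[430.701, 244.338],
       [466.606, 240.656],
       [473.109, 304.066],
       [437.205, 307.748]], dtype=float32))
platter/scale (array([ 0.493, -0.107,  0.045]), array([0.215, 0.157]), array([ -3.999, -93.953]), array([[329.386, 306.723],
       [336.457, 224.695],
       [396.1  , 229.836],
       [389.029, 311.865]], dtype=float32))
carton (array([0.392, 0.528, 0.06 ]), array([0.193, 0.141]), array([ -88.928, -177.767]), array([[ 80., 275.],
       [154., 275.],
       [154., 330.],
       [ 80., 330.]], dtype=float32))
knobs 60 [ 0.519 -0.341  0.03 ]
```

View pics/c1.png

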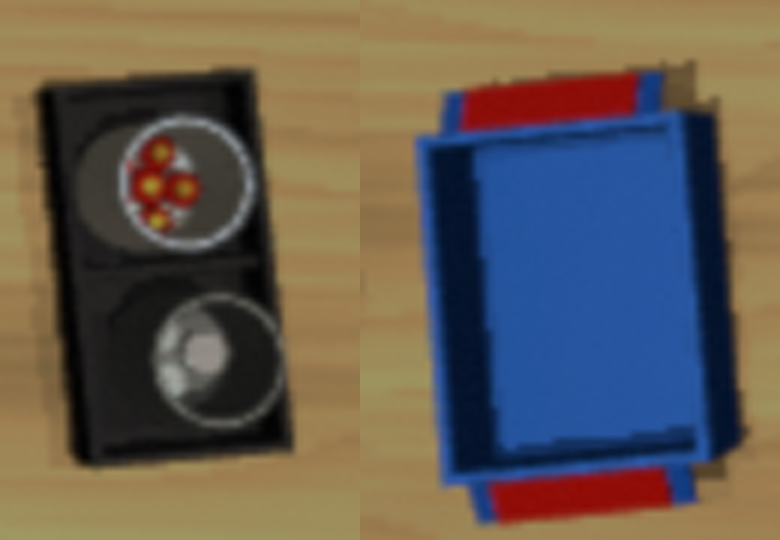

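```bash
python3 - <<'E'
from h import *
np.set_printoptions(precision=4,suppress=True)
im=dict(np.load("top.npz"));f=lambda u,v,z:ray((u-.5,v-.5),im["K"],im["cam_to_world"],z)
print("cup",f(425+188/6,230+183/6,.095),"rad",np.linalg.norm(f(425+254/6,230+183/6,.095)-f(425+122/6,230+183/6,.095))/2)
print("grey",f(425+221/6,230+359/6,.095))
c=np.array([f(150+a/6,250+b/6,.07) for a,b in[(58,138),(323,113),(350,455),(87,482)]])
print("bin",c,c.mean(0));e=np.roll(c,-1,0)-c;print(np.linalg.norm(e,axis=1),np.degrees(np.arctan2(e[:,1],e[:,0])))
E
```

```text
cup [ 0.5169 -0.3364  0.095 ] rad 0.02755293711298209
grey [ 0.4437 -0.3502  0.095 ]
bin [[0.4715 0.4186 0.07  ]
 [0.4844 0.3049 0.07  ]
 [0.3392 0.2886 0.07  ]
 [0.3256 0.4006 0.07  ]] [0.4052 0.3532 0.07  ]
[0.1144 0.1461 0.1128 0.1471] [ -83.5659 -173.5984   96.9471    7.0344]
```

```bash
cat >> h.py <<'E'
def pose(ctrl):
    s=ctrl.get_state();y=R.from_rotvec(s["tool_rot"]).as_matrix()[:,1];return np.array(s["position"]),np.degrees(np.arctan2(y[1],y[0])),s
def plan(p,yaw,wps,step=.75):
    """wps: list of (x,y,z,yaw): prints rows of at most `step` units; rounding carried"""
    out=[];p=np.array(p,float)
    for w in wps:
        t=np.array(w[:3]);n=int(np.ceil(max(np.linalg.norm(t-p)/.06/step,abs(w[3]-yaw)/8-1e-6,1)))
        P=[p+(t-p)*(i+1)/n for i in range(n)];Y=[yaw+(w[3]-yaw)*(i+1)/n for i in range(n)]
        for a,b in zip(P,Y):
            c,s=np.cos(np.radians(yaw)),np.sin(np.radians(yaw));M=np.array([[-s,c,0],[c,s,0],[0,0,-1]]).T
            u=np.round(M.T@(a-p)/.06,2);tr=np.round((yaw-b)/8,2)
            p=p+M@u*.06;yaw-=tr*8;out.append([*(u+0.),tr])
        out.append("--%s"%np.round(p,4))
    for o in out:print(o if isinstance(o,str) else "tx %.2f ty %.2f tz %.2f turn %.2f"%tuple(o))
E
python3 - <<'E'
from h import *;from bench import ctrl
im=dict(np.load("top.npz"))
print("platter",ray((363.5,256.5),im["K"],im["cam_to_world"],.048))
p,y,s=pose(ctrl);print(p,y)
plan(p,y,[(.46,.42,.235,40),(.55,0,.235,-25),(.517,-.336,.235,-83)])
E
```

```text
platter [ 0.5230714  -0.10816449  0.048     ]
[0.22689817 0.60860349 0.23559698] 69.55969535831929
tx -0.68 ty -0.23 tz 0.00 turn 0.53
tx -0.69 ty -0.17 tz 0.00 turn 0.53
tx -0.70 ty -0.13 tz 0.00 turn 0.52
tx -0.71 ty -0.07 tz 0.01 turn 0.53
tx -0.72 ty -0.02 tz 0.00 turn 0.53
tx -0.71 ty 0.03 tz 0.00 turn 0.53
tx -0.71 ty 0.08 tz 0.00 turn 0.52
--[0.4599 0.4197 0.235 ]
tx -0.63 ty -0.34 tz 0.00 turn 0.81
tx -0.67 ty -0.26 tz 0.00 turn 0.82
tx -0.69 ty -0.18 tz 0.00 turn 0.81
tx -0.71 ty -0.11 tz 0.00 turn 0.81
tx -0.71 ty -0.02 tz 0.00 turn 0.81
tx -0.71 ty 0.06 tz 0.00 turn 0.82
tx -0.71 ty 0.14 tz 0.00 turn 0.81
tx -0.68 ty 0.21 tz 0.00 turn 0.81
tx -0.65 ty 0.29 tz 0.00 turn 0.82
tx -0.62 ty 0.37 tz 0.00 turn 0.81
--[ 5.501e-01 -2.000e-04  2.350e-01]
tx -0.66 ty 0.23 tz 0.00 turn 0.91
tx -0.63 ty 0.32 tz 0.00 turn 0.90
tx -0.58 ty 0.39 tz 0.00 turn 0.91
tx -0.53 ty 0.46 tz 0.00 turn 0.90
tx -0.47 ty 0.53 tz 0.00 turn 0.91
tx -0.40 ty 0.58 tz 0.00 turn 0.91
tx -0.32 ty 0.63 tz 0.00 turn 0.90
tx -0.24 ty 0.66 tz 0.00 turn 0.91
--[ 0.5169 -0.3363  0.235 ]
```

Request:
send_rows:
  steps:
    - {"tx": -0.68,"ty": -0.23,"turn": 0.53}
    - {"tx": -0.69,"ty": -0.17,"turn": 0.53}
    - {"tx": -0.7,"ty": -0.13,"turn": 0.52}
    - {"tx": -0.71,"ty": -0.07,"turn": 0.53}
    - {"tx": -0.72,"ty": -0.02,"turn": 0.53}
    - {"tx": -0.71,"ty": 0.03,"turn": 0.53}
    - {"tx": -0.71,"ty": 0.08,"turn": 0.52}
    - {"tx": -0.63,"ty": -0.34,"turn": 0.81}
    - {"tx": -0.67,"ty": -0.26,"turn": 0.82}
    - {"tx": -0.69,"ty": -0.18,"turn": 0.81}
    - {"tx": -0.71,"ty": -0.11,"turn": 0.81}
    - {"tx": -0.71,"ty": -0.02,"turn": 0.81}

```text
validation failed for argument at $.st...
```

Request:
send_rows:
  steps:
    - {"tx": -0.71,"ty": 0.06,"turn": 0.82}
    - {"tx": -0.71,"ty": 0.14,"turn": 0.81}
    - {"tx": -0.68,"ty": 0.21,"turn": 0.81}
    - {"tx": -0.65,"ty": 0.29,"turn": 0.82}
    - {"tx": -0.62,"ty": 0.37,"turn": 0.81}
    - {"tx": -0.66,"ty": 0.23,"turn": 0.91}
    - {"tx": -0.63,"ty": 0.32,"turn": 0.9}
    - {"tx": -0.58,"ty": 0.39,"turn": 0.91}
    - {"tx": -0.53,"ty": 0.46,"turn": 0.9}
    - {"tx": -0.47,"ty": 0.53,"turn": 0.91}
    - {"tx": -0.4,"ty": 0.58,"turn": 0.91}
    - {"tx": -0.32,"ty": 0.63,"turn": 0.9}

```text
validation failed for argument at $.st...
```

Request:
send_rows:
  steps:
    - {"tx": -0.24,"ty": 0.66,"turn": 0.91}
    - {"tx": 0}
    - {"tx": 0}

```text
validation failed for argument at $.st...
```

```bash
python3 - <<'E'
from h import *;from bench import ctrl
np.set_printoptions(precision=4,suppress=True)
p,y,s=pose(ctrl);print(p,y,s["time"],s["joint_positions"])
im=ctrl.get_image("wrist");np.savez("w1.npz",**im,p=p,r=s["tool_rot"]);cv2.imwrite("pics/w1.png",im["pixels"][:,:,::-1])
print(im["K"],im["T_tool_cam"])
E
```

```text
[0.2269 0.6086 0.2356] 69.55969535831929 0.1 [-1.1999  0.3217 -0.0701  1.4515  0.0226  1.3708 -0.0569]
[[420.3009   0.     314.1042]
 [  0.     420.3009 238.8242]
 [  0.       0.       1.    ]] [[ 0.0008 -0.9575 -0.2883  0.0781]
 [ 1.      0.0013 -0.0014  0.0007]
 [ 0.0018 -0.2883  0.9575 -0.1491]
 [ 0.      0.      0.      1.    ]]
```

View pics/w1.png

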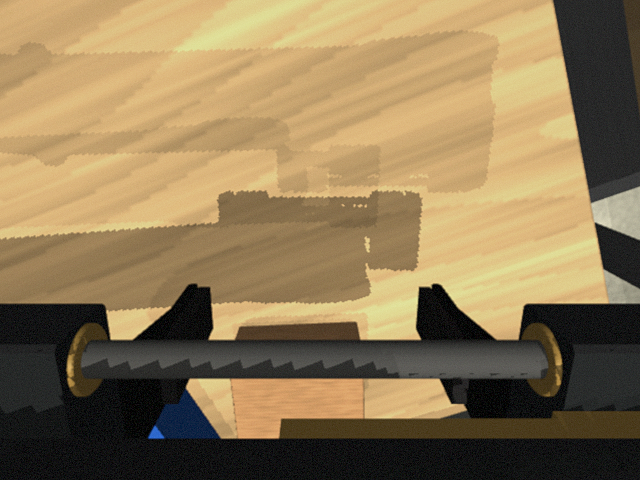

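The moves were refused, so the wrist view only shows the start pose. Every row probably needs all five fields.

Request:
send_rows:
  steps:
    - {"tx": -0.68,"ty": -0.23,"tz": 0,"turn": 0.53,"grip": 1}
    - {"tx": -0.69,"ty": -0.17,"tz": 0,"turn": 0.53,"grip": 1}
    - {"tx": -0.7,"ty": -0.13,"tz": 0,"turn": 0.52,"grip": 1}
    - {"tx": -0.71,"ty": -0.07,"tz": 0,"turn": 0.53,"grip": 1}
    - {"tx": -0.72,"ty": -0.02,"tz": 0,"turn": 0.53,"grip": 1}
    - {"tx": -0.71,"ty": 0.03,"tz": 0,"turn": 0.53,"grip": 1}
    - {"tx": -0.71,"ty": 0.08,"tz": 0,"turn": 0.52,"grip": 1}
    - {"tx": -0.63,"ty": -0.34,"tz": 0,"turn": 0.81,"grip": 1}
    - {"tx": -0.67,"ty": -0.26,"tz": 0,"turn": 0.82,"grip": 1}
    - {"tx": -0.69,"ty": -0.18,"tz": 0,"turn": 0.81,"grip": 1}
    - {"tx": -0.71,"ty": -0.11,"tz": 0,"turn": 0.81,"grip": 1}
    - {"tx": -0.71,"ty": -0.02,"tz": 0,"turn": 0.81,"grip": 1}

```text
time: 1.65
position: [0.505, 0.2089, 0.2364]
tool_rot: [-2.074, -2.359, 0.0]
ft_force: [0.1, -0.6, -1.2]
grip_width: 1.0
grip_force: 0.0
```

Request:
send_rows:
  steps:
    - {"tx": -0.71,"ty": 0.06,"tz": 0,"turn": 0.82,"grip": 1}
    - {"tx": -0.71,"ty": 0.14,"tz": 0,"turn": 0.81,"grip": 1}
    - {"tx": -0.68,"ty": 0.21,"tz": 0,"turn": 0.81,"grip": 1}
    - {"tx": -0.65,"ty": 0.29,"tz": 0,"turn": 0.82,"grip": 1}
    - {"tx": -0.62,"ty": 0.37,"tz": 0,"turn": 0.81,"grip": 1}
    - {"tx": -0.66,"ty": 0.23,"tz": 0,"turn": 0.91,"grip": 1}
    - {"tx": -0.63,"ty": 0.32,"tz": 0,"turn": 0.9,"grip": 1}
    - {"tx": -0.58,"ty": 0.39,"tz": 0,"turn": 0.91,"grip": 1}
    - {"tx": -0.53,"ty": 0.46,"tz": 0,"turn": 0.9,"grip": 1}
    - {"tx": -0.47,"ty": 0.53,"tz": 0,"turn": 0.91,"grip": 1}
    - {"tx": -0.4,"ty": 0.58,"tz": 0,"turn": 0.91,"grip": 1}
    - {"tx": -0.32,"ty": 0.63,"tz": 0,"turn": 0.9,"grip": 1}

```text
time: 3.15
position: [0.521, -0.2949, 0.2364]
tool_rot: [-3.118, -0.385, -0.0]
ft_force: [-0.2, 0.6, -1.1]
grip_width: 0.999
grip_force: 0.0
```

Request:
send_rows:
  steps:
    - {"tx": -0.24,"ty": 0.66,"tz": 0,"turn": 0.91,"grip": 1}
    - {"tx": 0,"ty": 0,"tz": 0,"turn": 0,"grip": 1}
    - {"tx": 0,"ty": 0,"tz": 0,"turn": 0,"grip": 1}

```text
time: 3.52
position: [0.5172, -0.335, 0.2361]
tool_rot: [-3.135, -0.193, 0.001]
ft_force: [1.4, 0.1, 0.3]
grip_width: 0.996
grip_force: 0.0
```

```bash
python3 - <<'E'
from h import *;from bench import ctrl
np.set_printoptions(precision=4,suppress=True)
p,y,s=pose(ctrl);print(p,y,s["time"],s["joint_positions"])
im=ctrl.get_image("wrist");np.savez("w1.npz",**im,p=p,r=s["tool_rot"]);cv2.imwrite("pics/w2.png",im["pixels"][:,:,::-1])
E
```

```text
[ 0.5172 -0.335   0.2361] -82.94077774448954 3.525 [-0.1415  0.3193  0.8401  1.5664 -0.2417  1.3651 -0.7243]
```

View pics/w2.png

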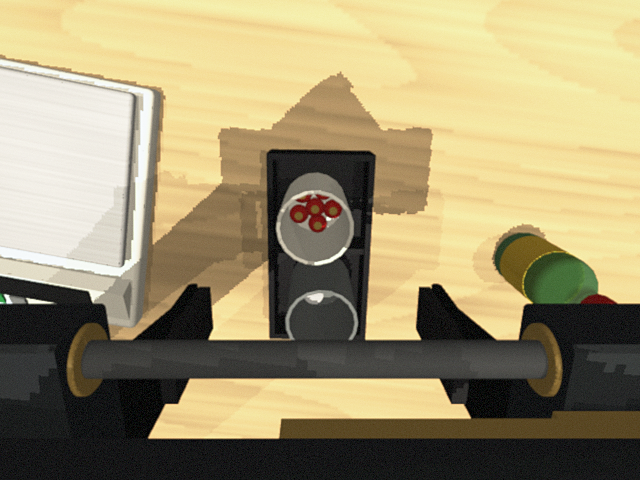

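The wrist view shows the rim of the cup with the knobs centred at about (315,228), and the grey cup at (321,322). The tray is aligned with the tool, and the oil bottle is clear at right.

```bash
python3 - <<'E'
from h import *
d=dict(np.load("w1.npz"));T=np.eye(4);T[:3,:3]=R.from_rotvec(d["r"]).as_matrix();T[:3,3]=d["p"];W=T@d["T_tool_cam"]
for u,v in[(315,228),(276,228),(354,228),(321,322)]:print(ray((u,v),d["K"],W,.095))
c=ray((315,228),d["K"],W,.095);c[2]=.095
plan(d["p"],-82.94,[(c[0],c[1],.16,-82.9),(c[0],c[1],.064,-82.9)],.9)
E
```

```text
[ 0.5184889  -0.33582244  0.095     ]
[ 0.51504055 -0.30812638  0.095     ]
[ 0.52193755 -0.36352088  0.095     ]
[ 0.44489073 -0.34967978  0.095     ]
tx 0.01 ty 0.01 tz 0.63 turn -0.00
tx 0.01 ty 0.01 tz 0.64 turn -0.00
--[ 0.5186 -0.336   0.1599]
tx 0.00 ty 0.00 tz 0.80 turn -0.00
tx 0.00 ty 0.00 tz 0.80 turn -0.00
--[ 0.5186 -0.336   0.0639]
```

Request:
send_rows:
  steps:
    - {"tx": 0.01,"ty": 0.01,"tz": 0.63,"turn": 0,"grip": 1}
    - {"tx": 0.01,"ty": 0.01,"tz": 0.64,"turn": 0,"grip": 1}
    - {"tx": 0,"ty": 0,"tz": 0.6,"turn": 0,"grip": 1}
    - {"tx": 0,"ty": 0,"tz": 0.6,"turn": 0,"grip": 1}
    - {"tx": 0,"ty": 0,"tz": 0.4,"turn": 0,"grip": 1}
    - {"tx": 0,"ty": 0,"tz": 0,"turn": 0,"grip": 1}
    - {"tx": 0,"ty": 0,"tz": 0,"turn": 0,"grip": 0.3}
    - {"tx": 0,"ty": 0,"tz": 0,"turn": 0,"grip": 0.3}
    - {"tx": 0,"ty": 0,"tz": 0,"turn": 0,"grip": 0.3}
    - {"tx": 0,"ty": 0,"tz": 0,"turn": 0,"grip": 0.3}
    - {"tx": 0,"ty": 0,"tz": 0,"turn": 0,"grip": 0.3}
    - {"tx": 0,"ty": 0,"tz": 0,"turn": 0,"grip": 0.3}
  newtons: 12

```text
time: 5.08
position: [0.5187, -0.3367, 0.0649]
tool_rot: [-3.135, -0.192, -0.001]
ft_force: [-0.4, 1.5, 5.1]
grip_width: 0.643
grip_force: 12.0
```

```bash
python3 - <<'E'
from h import *;from bench import ctrl
p,y,s=pose(ctrl);print(p,y)
plan(p,y,[(p[0],p[1],.165,y),(.522,-.110,.165,6.7),(.522,-.110,.1105,6.7)],.6)
E
```

```text
[ 0.51868371 -0.33665604  0.06487769] -82.99443351467494
tx 0.00 ty 0.00 tz -0.56 turn 0.00
tx 0.00 ty 0.00 tz -0.55 turn 0.00
tx 0.00 ty 0.00 tz -0.56 turn 0.00
--[ 0.5187 -0.3367  0.1651]
tx 0.04 ty -0.31 tz 0.00 turn -0.93
tx 0.09 ty -0.31 tz 0.00 turn -0.94
tx 0.12 ty -0.29 tz 0.00 turn -0.93
tx 0.16 ty -0.27 tz 0.00 turn -0.94
tx 0.19 ty -0.25 tz 0.00 turn -0.93
tx 0.22 ty -0.22 tz 0.00 turn -0.94
tx 0.25 ty -0.19 tz 0.00 turn -0.93
tx 0.28 ty -0.16 tz 0.00 turn -0.93
tx 0.29 ty -0.12 tz 0.00 turn -0.94
tx 0.30 ty -0.08 tz 0.00 turn -0.93
tx 0.31 ty -0.04 tz 0.00 turn -0.94
tx 0.32 ty 0.00 tz 0.00 turn -0.93
--[ 0.5219 -0.1098  0.1651]
tx 0.00 ty 0.00 tz 0.45 turn -0.00
tx 0.00 ty 0.00 tz 0.46 turn -0.00
--[ 0.5219 -0.1098  0.1105]
```

Request:
send_rows:
  steps:
    - {"tx": 0,"ty": 0,"tz": -0.4,"turn": 0,"grip": 0.3}
    - {"tx": 0,"ty": 0,"tz": -0.63,"turn": 0,"grip": 0.3}
    - {"tx": 0,"ty": 0,"tz": -0.64,"turn": 0,"grip": 0.3}
    - {"tx": 0.04,"ty": -0.31,"tz": 0,"turn": -0.93,"grip": 0.3}
    - {"tx": 0.09,"ty": -0.31,"tz": 0,"turn": -0.94,"grip": 0.3}
    - {"tx": 0.12,"ty": -0.29,"tz": 0,"turn": -0.93,"grip": 0.3}
    - {"tx": 0.16,"ty": -0.27,"tz": 0,"turn": -0.94,"grip": 0.3}
    - {"tx": 0.19,"ty": -0.25,"tz": 0,"turn": -0.93,"grip": 0.3}
    - {"tx": 0.22,"ty": -0.22,"tz": 0,"turn": -0.94,"grip": 0.3}
    - {"tx": 0.25,"ty": -0.19,"tz": 0,"turn": -0.93,"grip": 0.3}
    - {"tx": 0.28,"ty": -0.16,"tz": 0,"turn": -0.93,"grip": 0.3}
    - {"tx": 0.29,"ty": -0.12,"tz": 0,"turn": -0.94,"grip": 0.3}

```text
time: 6.58
position: [0.5204, -0.1661, 0.1638]
tool_rot: [-2.5, -1.902, 0.001]
ft_force: [-0.0, 0.6, -1.8]
grip_width: 0.643
grip_force: 12.0
```

Request:
send_rows:
  steps:
    - {"tx": 0.3,"ty": -0.08,"tz": 0,"turn": -0.93,"grip": 0.3}
    - {"tx": 0.31,"ty": -0.04,"tz": 0,"turn": -0.94,"grip": 0.3}
    - {"tx": 0.32,"ty": 0,"tz": 0,"turn": -0.93,"grip": 0.3}
    - {"tx": 0,"ty": 0,"tz": 0,"turn": 0,"grip": 0.3}
    - {"tx": 0,"ty": 0,"tz": 0.4,"turn": 0,"grip": 0.3}
    - {"tx": 0,"ty": 0,"tz": 0.3,"turn": 0,"grip": 0.3}
    - {"tx": 0,"ty": 0,"tz": 0.15,"turn": 0,"grip": 0.3}
    - {"tx": 0,"ty": 0,"tz": 0,"turn": 0,"grip": 0.3}

```text
time: 7.58
position: [0.5212, -0.1104, 0.1128]
tool_rot: [-2.089, -2.345, 0.002]
ft_force: [-0.0, 0.1, -1.3]
grip_width: 0.643
grip_force: 12.0
```

```bash
python3 - <<'E'
from h import *;from bench import ctrl
p,y,s=pose(ctrl);print(p,y,s["grip_width"],s["ft_force"],s["joint_positions"])
im=ctrl.get_image("top");cv2.imwrite("pics/t2.png",cv2.resize(im["pixels"][200:330,280:500,::-1],None,fx=3,fy=3))
E
```

```text
[ 0.52115812 -0.11037088  0.11280907] 6.615663634801147 0.6433788957318218 [-0.03051463  0.05649151 -1.28187371] [-0.30812568  0.18259832  0.51401996  1.90682881 -0.10080073  1.07893256
  0.36207511]
```

Request:
send_rows:
  steps:
    - {"tx": 0,"ty": 0,"tz": 0.05,"turn": 0,"grip": 0.3}
    - {"tx": 0,"ty": 0,"tz": 0,"turn": 0,"grip": 0.3}
    - {"tx": 0,"ty": 0,"tz": 0.02,"turn": 0,"grip": 0.3}
    - {"tx": 0,"ty": 0,"tz": 0,"turn": 0,"grip": 0.3}

```text
time: 8.12
position: [0.5217, -0.1099, 0.1094]
tool_rot: [2.088, 2.347, 0.0]
ft_force: [-0.2, -0.1, -1.6]
grip_width: 0.643
grip_force: 12.0
```

Request:
send_rows:
  steps:
    - {"tx": 0,"ty": 0,"tz": 0.03,"turn": 0,"grip": 0.3}
    - {"tx": 0,"ty": 0,"tz": 0,"turn": 0,"grip": 0.3}

```text
time: 8.38
position: [0.5219, -0.11, 0.1079]
tool_rot: [2.088, 2.347, 0.001]
ft_force: [-0.8, 0.2, 0.2]
grip_width: 0.646
grip_force: 12.0
```

Request:
send_rows:
  steps:
    - {"tx": 0,"ty": 0,"tz": 0,"turn": 0,"grip": 0.85}
    - {"tx": 0,"ty": 0,"tz": 0,"turn": 0,"grip": 0.85}
    - {"tx": 0,"ty": 0,"tz": 0,"turn": 0,"grip": 0.85}
    - {"tx": 0,"ty": 0,"tz": 0,"turn": 0,"grip": 0.85}
    - {"tx": 0,"ty": 0,"tz": 0,"turn": 0,"grip": 0.85}
    - {"tx": 0,"ty": 0,"tz": 0,"turn": 0,"grip": 0.85}
    - {"tx": 0,"ty": 0,"tz": 0,"turn": 0,"grip": 0.85}
    - {"tx": 0,"ty": 0,"tz": 0,"turn": 0,"grip": 0.85}

```text
time: 9.38
position: [0.5217, -0.11, 0.1076]
tool_rot: [2.088, 2.347, 0.0]
ft_force: [-0.1, 0.0, 0.2]
grip_width: 0.852
grip_force: 0.0
```

```bash
python3 - <<'E'
from h import *;from bench import ctrl
p,y,s=pose(ctrl);print(p,y,s["grip_width"],s["ft_force"])
im=ctrl.get_image("wrist")["pixels"][:,:,::-1];im2=ctrl.get_image("scene")["pixels"][130:290,150:380,::-1]
cv2.imwrite("pics/r1.png",np.hstack([cv2.resize(im,(400,300)),cv2.resize(im2,(400,300))]))
E
```

```text
[ 0.52170555 -0.10999338  0.10755671] 6.674942311748652 0.8515060024944218 [-0.05376453  0.03072733  0.1875471 ]
```

View pics/r1.png

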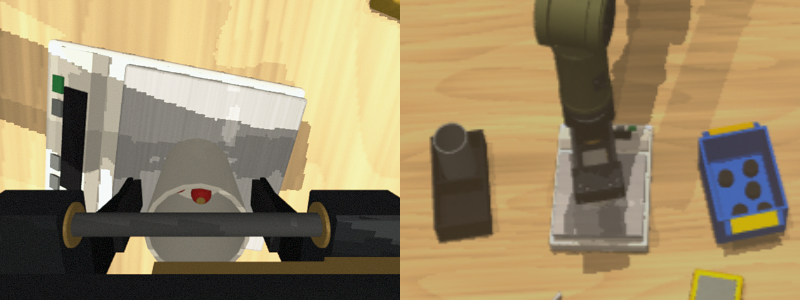

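The cup stands upright between the open fingers on the platter. I'll regrasp it about 10 mm lower for pivoting.

Request:
send_rows:
  newtons: 10
  steps:
    - {"tx": 0,"ty": 0,"tz": 0.1,"turn": 0,"grip": 0.85}
    - {"tx": 0,"ty": 0,"tz": 0.06,"turn": 0,"grip": 0.85}
    - {"tx": 0,"ty": 0,"tz": 0,"turn": 0,"grip": 0.85}
    - {"tx": 0,"ty": 0,"tz": 0,"turn": 0,"grip": 0.3}
    - {"tx": 0,"ty": 0,"tz": 0,"turn": 0,"grip": 0.3}
    - {"tx": 0,"ty": 0,"tz": 0,"turn": 0,"grip": 0.3}
    - {"tx": 0,"ty": 0,"tz": 0,"turn": 0,"grip": 0.3}
    - {"tx": 0,"ty": 0,"tz": -0.4,"turn": 0,"grip": 0.3}
    - {"tx": 0,"ty": 0,"tz": -0.5,"turn": 0,"grip": 0.3}
    - {"tx": 0,"ty": 0,"tz": -0.3,"turn": 0,"grip": 0.3}
    - {"tx": 0,"ty": 0,"tz": 0,"turn": 0,"grip": 0.3}

```text
time: 10.85
position: [0.5225, -0.1101, 0.171]
tool_rot: [2.087, 2.346, 0.003]
ft_force: [0.1, -0.6, -2.7]
grip_width: 0.643
grip_force: 10.0
```

```bash
python3 - <<'E'
from h import *;from bench import ctrl
p,y,s=pose(ctrl);print(p,y,s["grip_width"],s["ft_force"])
c0=np.array([.4116,.2959]);ey=np.array([-.1153,.9933])
a=c0-.040*ey
plan(p,y,[(.505,.05,.17,6.65),(a[0],a[1],.17,6.65),(a[0],a[1],.105,6.65)],.7)
E
```

```text
[ 0.52247224 -0.11006448  0.1709853 ] 6.684421862837901 0.6428998354822509 [ 0.06529025 -0.59019722 -2.7327197 ]
tx 0.67 ty 0.01 tz 0.00 turn 0.00
tx 0.67 ty 0.00 tz 0.01 turn 0.00
tx 0.67 ty 0.01 tz 0.00 turn 0.00
tx 0.67 ty 0.00 tz 0.01 turn 0.00
--[0.5049 0.0498 0.1698]
tx 0.60 ty -0.18 tz 0.00 turn 0.00
tx 0.60 ty -0.18 tz 0.00 turn 0.00
tx 0.59 ty -0.17 tz 0.00 turn 0.00
tx 0.60 ty -0.18 tz 0.00 turn 0.00
tx 0.60 ty -0.18 tz 0.00 turn 0.00
tx 0.60 ty -0.18 tz 0.00 turn 0.00
--[0.4161 0.2562 0.1698]
tx 0.00 ty 0.00 tz 0.54 turn 0.00
tx 0.00 ty 0.00 tz 0.54 turn 0.00
--[0.4161 0.2562 0.105 ]
```

Request:
send_rows:
  steps:
    - {"tx": 0.5,"ty": 0,"tz": 0,"turn": 0,"grip": 0.3}
    - {"tx": 0.67,"ty": 0.01,"tz": 0,"turn": 0,"grip": 0.3}
    - {"tx": 0.67,"ty": 0,"tz": 0,"turn": 0,"grip": 0.3}
    - {"tx": 0.67,"ty": 0.01,"tz": 0,"turn": 0,"grip": 0.3}
    - {"tx": 0.67,"ty": -0.16,"tz": 0,"turn": 0,"grip": 0.3}
    - {"tx": 0.6,"ty": -0.18,"tz": 0,"turn": 0,"grip": 0.3}
    - {"tx": 0.6,"ty": -0.18,"tz": 0,"turn": 0,"grip": 0.3}
    - {"tx": 0.6,"ty": -0.18,"tz": 0,"turn": 0,"grip": 0.3}
    - {"tx": 0.6,"ty": -0.18,"tz": 0,"turn": 0,"grip": 0.3}
    - {"tx": 0.5,"ty": -0.18,"tz": 0,"turn": 0,"grip": 0.3}
    - {"tx": 0.2,"ty": 0,"tz": 0,"turn": 0,"grip": 0.3}
    - {"tx": 0,"ty": 0,"tz": 0,"turn": 0,"grip": 0.3}

```text
time: 12.35
position: [0.4158, 0.2568, 0.1691]
tool_rot: [2.087, 2.348, -0.002]
ft_force: [-0.8, -0.5, -1.8]
grip_width: 0.645
grip_force: 10.0
```

```bash
python3 - <<'E'
from h import *;from bench import ctrl
p,y,s=pose(ctrl);print(p,y,s["grip_width"],s["ft_force"])
c0=np.array([.4116,.2959]);ey=np.array([-.1153,.9933]);ex=np.array([.9933,.1153])
print("d",(p[:2]-c0)@ey*1000,"along",(p[:2]-c0)@ex*1000,"H",(p[2]+.005-.07)*1000)
im=ctrl.get_image("wrist")["pixels"][:,:,::-1];im2=ctrl.get_image("scene")["pixels"][100:260,310:540,::-1]
cv2.imwrite("pics/r2.png",np.hstack([cv2.resize(im,(400,300)),cv2.resize(im2,(400,300))]))
E
```

```text
[0.41583124 0.25681758 0.16908821] 6.733613226124182 0.64504947629003 [-0.84472199 -0.54340309 -1.79024849]
d -39.30843266204248 along -0.30331086484151265 H 104.0882053482102
```

View pics/r2.png

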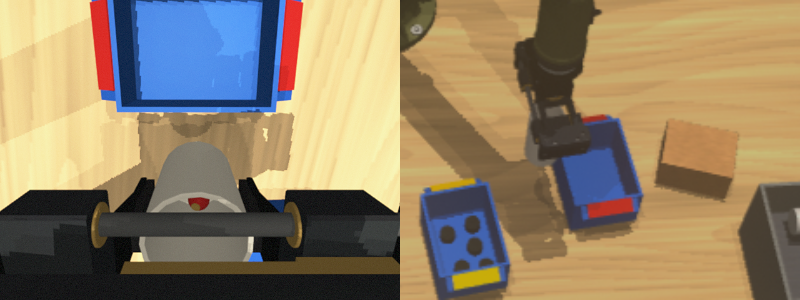

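The wrist view shows the bin's near wall at about (197,112) in the half-size picture. It is square to the tool, with the cup upright and short of the wall.

```bash
python3 - <<'E'
from h import *;from bench import ctrl
p,y,s=pose(ctrl);d=dict(np.load("w1.npz"))
T=np.eye(4);T[:3,:3]=R.from_rotvec(s["tool_rot"]).as_matrix();T[:3,3]=p;W=T@d["T_tool_cam"]
for u,v in[(115*1.6,111*1.6),(283*1.6,112*1.6),(197*1.6,112*1.6)]:
    q=ray((u,v),d["K"],W,.07);print(q,T[:3,:3].T@(q-p))
E
```

```text
[0.33547387 0.28977132 0.07      ] [ 0.04348213 -0.07655384  0.09945908]
[0.49367365 0.30713677 0.07      ] [0.0426315  0.08259388 0.09938324]
[0.41267472 0.29775688 0.07      ] [0.04258153 0.00105368 0.09942268]
```

Request:
send_rows:
  steps:
    - {"tx": 0,"ty": 0,"tz": 0.5,"turn": 0,"grip": 0.3}
    - {"tx": 0,"ty": 0,"tz": 0.4,"turn": 0,"grip": 0.3}
    - {"tx": 0,"ty": 0,"tz": 0.17,"turn": 0,"grip": 0.3}
    - {"tx": 0.12,"ty": 0,"tz": 0,"turn": 0,"grip": 0.3}
    - {"tx": 0.11,"ty": 0,"tz": 0,"turn": 0,"grip": 0.3}
    - {"tx": 0.1,"ty": 0,"tz": -0.06,"turn": 0,"grip": 0.3}
    - {"tx": 0.09,"ty": 0,"tz": -0.04,"turn": 0,"grip": 0.3}
    - {"tx": 0.1,"ty": 0,"tz": -0.03,"turn": 0,"grip": 0.3}
    - {"tx": 0.11,"ty": 0,"tz": -0.02,"turn": 0,"grip": 0.3}
    - {"tx": 0,"ty": 0,"tz": 0,"turn": 0,"grip": 0.3}

```text
time: 13.7
position: [0.4113, 0.2958, 0.1151]
tool_rot: [-2.087, -2.348, -0.002]
ft_force: [1.6, -1.3, -1.3]
grip_width: 0.625
grip_force: 10.0
```

```bash
python3 - <<'E'
from h import *;from bench import ctrl
p,y,s=pose(ctrl);print(p,y,s["grip_width"],s["ft_force"])
c0=np.array([.4116,.2959]);ey=np.array([-.1153,.9933])
print("d",(p[:2]-c0)@ey*1000-2.5,"H",(p[2]+.005-.07)*1000)
im=ctrl.get_image("wrist")["pixels"][:,:,::-1];im2=ctrl.get_image("scene")["pixels"][100:260,310:540,::-1]
cv2.imwrite("pics/r3.png",np.hstack([cv2.resize(im,(400,300)),cv2.resize(im2,(400,300))]))
E
```

```text
[0.4112658  0.29578666 0.11512941] 6.740424502732539 0.6253388888934442 [ 1.56526882 -1.26257112 -1.30404137]
d -2.5740516966174596 H 50.12940633596015
```

View pics/r3.png

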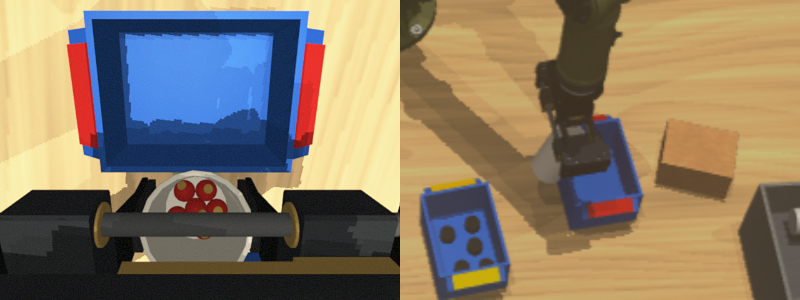

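The cup is tilting, with the knobs visible in the mouth at about (193,200). The grip width dropped, so I'll measure the rim closely.

```bash
python3 - <<'E'
from h import *;from bench import ctrl
p,y,s=pose(ctrl)
im=ctrl.get_image("wrist");np.savez("w4.npz",**im,p=p,r=s["tool_rot"])
cv2.imwrite("pics/w4.png",cv2.resize(im["pixels"][255:440,200:440,::-1],None,fx=3,fy=3,interpolation=cv2.INTER_CUBIC))
E
```

```text
(no output)
```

View pics/w4.png

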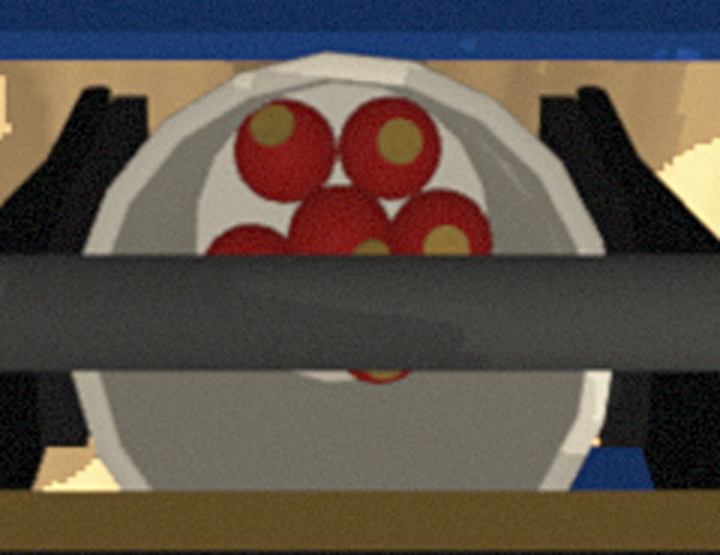

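```bash
cat > rim.py <<'E'
from h import *
from scipy.optimize import least_squares
def fit(pts,d,rad=28.,x0=(7,0,-30,.5)):
    K=d["K"];C=np.linalg.inv(d["T_tool_cam"]);C[:3,3]*=1000
    t=np.linspace(0,2*np.pi,721)
    def proj(q):
        a=np.array([np.sin(q[3]),0,-np.cos(q[3])]);u=np.array([np.cos(q[3]),0,np.sin(q[3])]);v=np.array([0,1,0])
        X=np.array(q[:3])+rad*(np.cos(t)[:,None]*u+np.sin(t)[:,None]*v)
        c=X@C[:3,:3].T+C[:3,3];return (c@K.T)[:,:2]/c[:,2:]
    f=lambda q:np.min(np.linalg.norm(proj(q)[None]-pts[:,None],axis=2),axis=1)
    r=least_squares(f,x0);q=r.x
    g=q[:3]-[0,0,-5];a=np.array([np.sin(q[3]),-np.cos(q[3])])
    along=g[0]*a[0]+g[2]*a[1];off=g[0]*np.cos(q[3])+g[2]*np.sin(q[3])
    print("rim rel grasp",g,"tilt",np.degrees(q[3]),"rim ahead of grasp",along,"axis offset fwd",off,"resid px",f(q).max())
E
python3 - <<'E'
from rim import *
np.set_printoptions(precision=2,suppress=True)
d=dict(np.load("w4.npz"))
c=np.array([(330,52),(240,70),(148,132),(88,250),(75,375),(95,430),(120,490),(420,70),(545,130),(605,250),(610,375),(600,430),(577,490)],float)
fit(c/3+[200-.3,255-.3],d)
fit(c/3+[200-.3,255-.3],d,x0=(7,0,-30,.9))
E
```

```text
rim rel grasp [  6.67   1.63 -30.15] tilt 41.58757834643592 rim ahead of grasp 26.974288695561775 axis offset fwd -15.026594834997862 resid px 2.6842944367905304
rim rel grasp [  6.82   1.61 -30.18] tilt 42.52749248674024 rim ahead of grasp 26.844846909984284 axis offset fwd -15.37446226333968 resid px 2.581312610978129
```

Request:
send_rows:
  steps:
    - {"tx": 0.08,"ty": 0,"tz": 0.01,"turn": 0,"grip": 0.3}
    - {"tx": 0.08,"ty": 0,"tz": 0.02,"turn": 0,"grip": 0.3}
    - {"tx": 0.1,"ty": 0,"tz": 0.03,"turn": 0,"grip": 0.3}
    - {"tx": 0.1,"ty": 0,"tz": 0.04,"turn": 0,"grip": 0.3}
    - {"tx": 0.09,"ty": 0,"tz": 0.05,"turn": 0,"grip": 0.3}
    - {"tx": 0.09,"ty": 0,"tz": 0.06,"turn": 0,"grip": 0.3}
    - {"tx": 0.07,"ty": 0,"tz": 0.08,"turn": 0,"grip": 0.3}
    - {"tx": 0.07,"ty": 0,"tz": 0.08,"turn": 0,"grip": 0.3}
    - {"tx": 0.07,"ty": 0,"tz": 0.12,"turn": 0,"grip": 0.3}
    - {"tx": 0.05,"ty": 0,"tz": 0.13,"turn": 0,"grip": 0.3}
    - {"tx": 0.03,"ty": 0,"tz": 0.14,"turn": 0,"grip": 0.3}
    - {"tx": 0,"ty": 0,"tz": 0,"turn": 0,"grip": 0.3}

```text
time: 15.35
position: [0.4053, 0.3441, 0.0683]
tool_rot: [-2.088, -2.347, 0.001]
ft_force: [1.7, 0.4, 0.5]
grip_width: 0.63
grip_force: 10.0
```

```bash
python3 - <<'E'
from h import *;from bench import ctrl
p,y,s=pose(ctrl);print(p,y,s["grip_width"],s["ft_force"])
c0=np.array([.4116,.2959]);ey=np.array([-.1153,.9933])
print("d",(p[:2]-c0)@ey*1000-2.5,"H",(p[2]+.005-.07)*1000)
w=ctrl.get_image("wrist");np.savez("w5.npz",**w,p=p,r=s["tool_rot"]);im=w["pixels"][:,:,::-1];im2=ctrl.get_image("scene")["pixels"][100:260,310:540,::-1]
cv2.imwrite("pics/r5.png",np.hstack([cv2.resize(im,(480,360)),cv2.resize(im2[10:130,50:160],(320,360))]))
E
```

```text
[0.40527007 0.34405968 0.06831783] 6.706562517197651 0.6296735687983307 [1.7129901  0.43805262 0.53857007]
d 46.066852301947144 H 3.3178302872665935
```

View pics/r5.png

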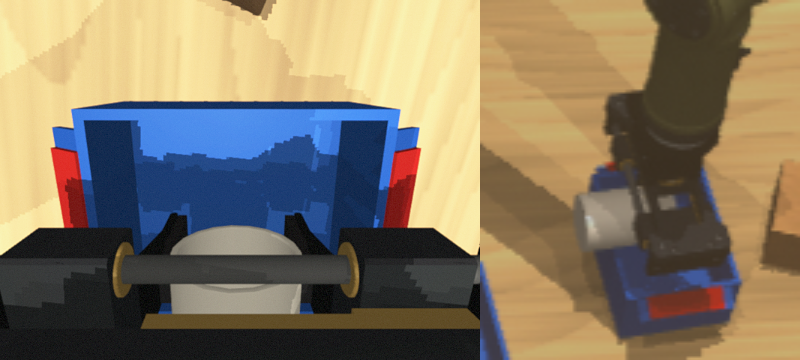

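The cup lies tilted past horizontal, with its mouth in the bin at about (235,230) and its base over the near wall. I'll lower a little more to steepen it.

Request:
send_rows:
  steps:
    - {"tx": 0,"ty": 0,"tz": 0.08,"turn": 0,"grip": 0.3}
    - {"tx": 0,"ty": 0,"tz": 0.08,"turn": 0,"grip": 0.3}
    - {"tx": 0,"ty": 0,"tz": 0.04,"turn": 0,"grip": 0.3}
    - {"tx": 0,"ty": 0,"tz": 0,"turn": 0,"grip": 0.3}
    - {"tx": 0,"ty": 0,"tz": 0,"turn": 0,"grip": 0.3}
    - {"tx": 0,"ty": 0,"tz": 0,"turn": 0,"grip": 0.3}

```text
time: 16.2
position: [0.4059, 0.3453, 0.0585]
tool_rot: [-2.087, -2.347, -0.003]
ft_force: [-3.0, 3.3, 9.8]
grip_width: 0.625
grip_force: 10.0
```

```bash
python3 - <<'E'
from h import *;from bench import ctrl
p,y,s=pose(ctrl);print(p,y,s["grip_width"],s["ft_force"],s["time"])
w=ctrl.get_image("wrist");np.savez("w6.npz",**w,p=p,r=s["tool_rot"])
for n,i in(("wrist",w),("scene",ctrl.get_image("scene")),("top",ctrl.get_image("top"))):
    H,S,V=cv2.split(cv2.cvtColor(i["pixels"],cv2.COLOR_RGB2HSV));m=((H<6)|(H>174))&(S>170)
    k,l,st,c=cv2.connectedComponentsWithStats(m.astype(np.uint8));print(n,[(c[j].round().tolist(),int(st[j,4])) for j in range(1,k) if st[j,4]>5])
E
```

```text
[0.4059178  0.34526702 0.05853807] 6.7081055993283005 0.6245192583411759 [-3.01495583  3.2526537   9.80264667] 16.2
wrist [([313.0, 176.0], 593), ([348.0, 198.0], 853), ([287.0, 203.0], 880), ([76.0, 255.0], 3271), ([547.0, 255.0], 3283)]
scene [([434.0, 211.0], 61), ([107.0, 213.0], 43), ([208.0, 320.0], 175)]
top [([427.0, 161.0], 287), ([194.0, 265.0], 17), ([541.0, 273.0], 74), ([199.0, 330.0], 18)]
```

Request:
send_rows:
  steps:
    - {"tx": 0,"ty": 0,"tz": -0.2,"turn": 0,"grip": 0.3}
    - {"tx": 0,"ty": 0,"tz": -0.1,"turn": 0,"grip": 0.3}
    - {"tx": 0,"ty": 0,"tz": 0,"turn": 0,"grip": 0.3}
    - {"tx": 0,"ty": 0,"tz": 0,"turn": 0,"grip": 0.3}

```text
time: 16.85
position: [0.4056, 0.3435, 0.0747]
tool_rot: [2.088, 2.347, -0.001]
ft_force: [-0.3, 0.0, -1.0]
grip_width: 0.625
grip_force: 10.0
```

```bash
python3 - <<'E'
from h import *;from bench import ctrl
p,y,s=pose(ctrl);print(p,y,s["grip_width"],s["ft_force"],s["time"])
w=ctrl.get_image("wrist");np.savez("w7.npz",**w,p=p,r=s["tool_rot"])
for n,i in(("wrist",w),):
    H,S,V=cv2.split(cv2.cvtColor(i["pixels"],cv2.COLOR_RGB2HSV));m=((H<6)|(H>174))&(S>170)
    k,l,st,c=cv2.connectedComponentsWithStats(m.astype(np.uint8));print(n,[(c[j].round().tolist(),int(st[j,4])) for j in range(1,k) if st[j,4]>5])
a=np.hstack([cv2.resize(np.load(f)["pixels"][120:440,120:500,::-1],(400,337)) for f in("w6.npz","w7.npz")])
cv2.imwrite("pics/r7.png",a)
E
```

```text
[0.40557984 0.34345163 0.07470455] 6.662085039858105 0.6251425622295844 [-0.26476706  0.0045322  -1.00935747] 16.85
wrist [([314.0, 166.0], 604), ([414.0, 192.0], 819), ([101.0, 248.0], 3524), ([250.0, 210.0], 632), ([526.0, 248.0], 3546), ([314.0, 243.0], 910)]
```

View pics/r7.png

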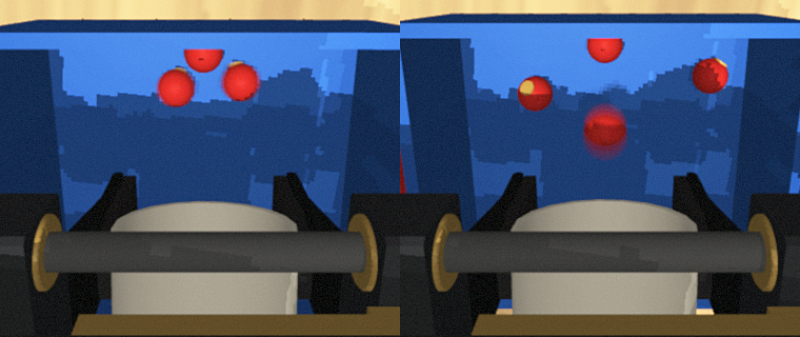

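Several knobs are rolling out: three at about (605,50), (535,92) and (710,75), and one still moving at (605,130). I've now viewed 11 pictures, one over the limit of 10, so from here I'll rely on numbers only.

Request:
send_rows:
  steps:
    - {"tx": 0,"ty": 0,"tz": 0,"turn": 0,"grip": 0.3}
    - {"tx": 0,"ty": 0,"tz": 0,"turn": 0,"grip": 0.3}
    - {"tx": 0,"ty": 0,"tz": 0,"turn": 0,"grip": 0.3}
    - {"tx": 0,"ty": 0,"tz": 0,"turn": 0,"grip": 0.3}
    - {"tx": 0,"ty": 0,"tz": 0,"turn": 0,"grip": 0.3}
    - {"tx": 0,"ty": 0,"tz": 0,"turn": 0,"grip": 0.3}
    - {"tx": 0,"ty": 0,"tz": 0,"turn": 0,"grip": 0.3}
    - {"tx": 0,"ty": 0,"tz": 0,"turn": 0,"grip": 0.3}

```text
time: 17.9
position: [0.4057, 0.344, 0.0752]
tool_rot: [2.088, 2.347, 0.0]
ft_force: [-0.1, 0.2, -0.6]
grip_width: 0.626
grip_force: 10.0
```

```bash
cat > balls.py <<'E'
from h import *;from bench import ctrl
def balls(name):
    i=ctrl.get_image(name);H,S,V=cv2.split(cv2.cvtColor(i["pixels"],cv2.COLOR_RGB2HSV));m=((H<6)|(H>174))&(S>160)
    k,l,st,c=cv2.connectedComponentsWithStats(m.astype(np.uint8))
    print(name,[(c[j].round().astype(int).tolist(),st[j,2:].tolist()) for j in range(1,k) if st[j,4]>8]);return i
E
python3 - <<'E'
from balls import *
p,y,s=pose(ctrl);print(p,s["grip_width"],s["time"])
F=[]
for _ in range(4):
    i=balls("wrist");F.append(ctrl.get_state()["ft_force"][2])
print(np.round(F,2))
# horizontal-edge profile down the middle of the cup: where does the bin end and the cup begin
print(i["pixels"][280:345:5,250].tolist())
E
```

```text
[0.40571053 0.34403424 0.07519544] 0.6256079441722475 17.9
wrist [([314, 168], [33, 23, 608]), ([413, 193], [33, 32, 814]), ([365, 195], [32, 32, 807]), ([265, 206], [65, 40, 1434]), ([101, 249], [49, 112, 3480]), ([525, 249], [49, 112, 3503]), ([317, 290], [30, 30, 687])]
wrist [([314, 168], [33, 23, 608]), ([413, 193], [33, 32, 817]), ([365, 195], [32, 32, 809]), ([265, 206], [65, 40, 1438]), ([101, 249], [49, 112, 3484]), ([525, 249], [49, 111, 3499]), ([317, 290], [30, 30, 686])]
wrist [([314, 168], [33, 23, 607]), ([413, 193], [33, 32, 817]), ([365, 195], [32, 32, 808]), ([265, 206], [65, 40, 1439]), ([101, 249], [49, 112, 3484]), ([525, 249], [49, 111, 3497]), ([317, 290], [30, 30, 689])]
wrist [([314, 168], [33, 23, 609]), ([413, 193], [33, 32, 815]), ([365, 195], [32, 32, 807]), ([265, 206], [65, 40, 1435]), ([101, 249], [49, 112, 3480]), ([525, 249], [49, 111, 3500]), ([317, 290], [30, 30, 688])]
[-0.7  -0.48 -0.46 -1.04]
[[42, 78, 148], [39, 80, 149], [42, 83, 153], [31, 69, 133], [26, 60, 116], [32, 61, 113], [16, 39, 77], [25, 43, 73], [131, 128, 112], [137, 131, 118], [137, 134, 121], [135, 131, 116], [65, 65, 57]]
```

Counting the merged blob as two, all six knobs are visible in the bin. Next I'll fit the cup's pose in the gripper numerically from the wrist and scene silhouettes.

```bash
cat > cupfit.py <<'E'
from h import *;from bench import ctrl
from scipy.optimize import differential_evolution
def fit(seed=0):
    p,y,s=pose(ctrl);Rt=R.from_rotvec(s["tool_rot"]).as_matrix();T=np.eye(4);T[:3,:3]=Rt;T[:3,3]=p
    V=[]
    for n in("wrist","scene"):
        i=ctrl.get_image(n);W=T@i["T_tool_cam"] if n=="wrist" else i["cam_to_world"]
        h,sa,v=cv2.split(cv2.cvtColor(i["pixels"],cv2.COLOR_RGB2HSV))
        cup=(sa<75)&(v>70);ign=(v<70)&(sa<140)|((h<8)|(h>170))&(sa>120)
        roi=np.zeros(cup.shape,bool)
        if n=="wrist":
            roi[200:412,170:460]=1
            # the rod and the base plate of the gripper
            ign[325:385]=1
        else:
            g=np.linalg.inv(W)@np.r_[p,1];g=i["K"]@g[:3];u,w=(g[:2]/g[2]).astype(int);roi[w-50:w+50,u-50:u+50]=1
        V.append((i["K"],np.linalg.inv(W)@T,cup,roi&~ign))
    t=np.linspace(0,2*np.pi,40,endpoint=False)
    def cost(q):
        x,z,th=q[0]/1e3,q[1]/1e3,q[2];a=np.array([np.sin(th),0,-np.cos(th)]);u=np.array([np.cos(th),0,np.sin(th)])
        ring=.028*(np.cos(t)[:,None]*u+np.sin(t)[:,None]*np.array([0,1,0]));rim=np.array([x,0,z-.005])+ring
        X=np.vstack([rim,rim-.09*a]);c=0
        for K,C,cup,ok in V:
            X2=X@C[:3,:3].T+C[:3,3];uv=(X2@K.T);uv=uv[:,:2]/uv[:,2:]
            m=np.zeros(cup.shape,np.uint8);cv2.fillConvexPoly(m,cv2.convexHull(uv.astype(np.float32)).round().astype(np.int32),1)
            c+=((m>0)!=cup)[ok].sum()/max(1,(cup&ok).sum())
        return c
    r=differential_evolution(cost,[(-45,60),(-60,60),(-.3,2.4)],seed=seed,popsize=20,maxiter=60,tol=1e-4);q=r.x;th=q[2]
    L=q[0]*np.sin(th)-q[1]*np.cos(th);off=q[0]*np.cos(th)+q[1]*np.sin(th)
    c0=np.array([.4116,.2959]);ey=np.array([-.1153,.9933])
    print("tilt %.1f rim ahead %.1f offset fwd %.1f cost %.3f | d %.1f H %.1f width %.3f F %s t %.1f"%(np.degrees(th),L,off,r.fun,(p[:2]-c0)@ey*1000-2.5,(p[2]-.065)*1e3,s["grip_width"],np.round(s["ft_force"],1),s["time"]))
if __name__=="__main__":fit()
E
python3 cupfit.py
```

```text
tilt 103.6 rim ahead 7.3 offset fwd -28.5 cost 0.638 | d 46.0 H 10.2 width 0.629 F [-0.3 -0.4 -1. ] t 18.1
```

```bash
python3 - <<'E'
from h import *;from bench import ctrl
p,y,s=pose(ctrl)
i=ctrl.get_image("scene");np.savez("s8.npz",**i);W=i["cam_to_world"];g=i["K"]@(np.linalg.inv(W)@np.r_[p,1])[:3];u,v=(g[:2]/g[2]).astype(int);print(u,v)
hsv=cv2.cvtColor(i["pixels"],cv2.COLOR_RGB2HSV)
for r in range(v-30,v+31,5):print(r,[ "%d/%d/%d"%tuple(hsv[r,c]) for c in range(u-44,u+24,6)])
j=np.load("w7.npz")["pixels"];hw=cv2.cvtColor(j,cv2.COLOR_RGB2HSV)
for r in (290,305,315,320,325,335,345,360,375,385,395,405,410,415):print(r,["%d/%d/%d"%tuple(hw[r,c]) for c in range(210,430,18)])
E
```

```text
419 185
155 ['21/113/200', '21/115/200', '21/115/200', '21/115/199', '17/127/195', '17/119/124', '18/113/68', '18/108/59', '17/62/78', '18/102/60', '16/99/62', '18/115/60']
160 ['17/127/189', '18/124/198', '18/122/200', '18/124/200', '18/122/200', '17/119/135', '16/92/64', '17/106/60', '16/106/60', '17/108/59', '17/115/60', '17/128/192']
165 ['17/127/177', '17/125/180', '17/127/185', '18/124/200', '18/122/199', '6/179/107', '17/65/75', '16/106/58', '16/104/59', '17/112/59', '17/108/59', '17/125/190']
170 ['17/121/120', '17/126/184', '17/127/185', '18/127/185', '15/19/106', '16/56/127', '16/60/94', '17/106/60', '16/104/64', '16/92/61', '15/89/63', '17/125/183']
175 ['17/119/118', '17/121/118', '17/124/179', '17/78/128', '18/53/153', '16/53/148', '17/53/148', '17/55/106', '18/56/123', '156/16/82', '17/95/62', '17/125/178']
180 ['18/118/121', '17/121/122', '17/119/120', '16/63/114', '23/40/153', '18/52/157', '17/53/144', '16/85/63', '14/84/64', '15/86/65', '18/115/69', '17/100/112']
185 ['17/121/129', '17/120/115', '17/117/124', '17/67/129', '17/53/143', '18/52/132', '17/52/127', '15/81
[... 2768 characters left out ...]
13']
395 ['77/255/9', '22/38/129', '20/38/156', '22/35/160', '22/34/164', '22/34/171', '25/39/169', '17/37/173', '21/35/168', '22/37/159', '21/35/151', '105/16/32', '56/112/16']
405 ['171/255/10', '22/44/134', '23/33/156', '21/38/161', '23/33/164', '23/38/169', '23/39/169', '18/35/166', '23/39/164', '18/36/163', '22/36/165', '109/197/149', '80/180/17']
410 ['80/55/28', '24/37/131', '21/33/156', '23/38/163', '22/38/166', '23/33/171', '21/40/171', '22/39/171', '21/37/167', '23/36/161', '19/38/162', '109/195/154', '45/23/22']
415 ['53/66/31', '23/24/130', '21/35/153', '21/36/162', '22/36/165', '24/38/167', '22/35/168', '23/39/169', '20/34/165', '20/40/165', '22/38/168', '22/96/250', '90/58/22']
```

```bash
python3 - <<'E'
t=open("cupfit.py").read()
t=t.replace("cup=(sa<75)&(v>70);ign=(v<70)&(sa<140)|((h<8)|(h>170))&(sa>120)","cup=(h>10)&(h<32)&(sa<72)&(v>100);ign=(v<88) if n=='wrist' else (h<60)&(v<108)\n        ign|=((h<8)|(h>170))&(sa>120)")
t=t.replace("ign[325:385]=1","pass")
t=t.replace("w-50:w+50,u-50:u+50","w-40:w+40,u-45:u+30")
open("cupfit.py","w").write(t)
E
python3 cupfit.py
```

```text
tilt 100.9 rim ahead 7.7 offset fwd -29.6 cost 0.100 | d 46.0 H 10.2 width 0.626 F [-0.2  0.8 -1.3] t 18.2
```

The fit is good: tilt 101°, with the cup held near its rim and its centre of gravity well behind the pads. Above the bin, a lighter grip should let it swing upright.

Request:
send_rows:
  steps:
    - {"tx": 0,"ty": 0,"tz": -0.3,"turn": 0,"grip": 0.3}
    - {"tx": 0,"ty": 0,"tz": -0.4,"turn": 0,"grip": 0.3}
    - {"tx": 0,"ty": 0,"tz": -0.3,"turn": 0,"grip": 0.3}
    - {"tx": 0,"ty": 0,"tz": 0,"turn": 0,"grip": 0.3}

```text
time: 18.85
position: [0.4068, 0.345, 0.1375]
tool_rot: [2.088, 2.347, 0.007]
ft_force: [0.1, -0.4, -1.2]
grip_width: 0.626
grip_force: 10.0
```

```bash
python3 cupfit.py
```

```text
tilt 100.5 rim ahead 8.3 offset fwd -31.2 cost 0.125 | d 46.9 H 72.5 width 0.626 F [ 0.1 -0.4 -1.2] t 18.9
```

Request:
send_rows:
  newtons: 4
  steps:
    - {"tx": 0,"ty": 0,"tz": 0,"turn": 0,"grip": 0.3}
    - {"tx": 0,"ty": 0,"tz": 0,"turn": 0,"grip": 0.3}
    - {"tx": 0,"ty": 0,"tz": 0,"turn": 0,"grip": 0.3}
    - {"tx": 0,"ty": 0,"tz": 0,"turn": 0,"grip": 0.3}

```text
time: 19.45
position: [0.4056, 0.344, 0.1349]
tool_rot: [-2.088, -2.347, 0.0]
ft_force: [1.0, 0.4, -0.6]
grip_width: 0.625
grip_force: 4.0
```

```bash
python3 cupfit.py
```

```text
tilt 35.1 rim ahead 36.9 offset fwd -16.1 cost 0.112 | d 45.9 H 69.9 width 0.625 F [ 1.   0.4 -0.6] t 19.4
```

The cup swung to about 35°. I'll finish righting it by drawing its lower back side against the inside of the near wall.

Request:
send_rows:
  newtons: 6
  steps:
    - {"tx": 0.3,"ty": 0,"tz": 0,"turn": 0,"grip": 0.3}
    - {"tx": 0.27,"ty": 0,"tz": 0,"turn": 0,"grip": 0.3}
    - {"tx": 0,"ty": 0,"tz": 0.3,"turn": 0,"grip": 0.3}
    - {"tx": 0,"ty": 0,"tz": 0.3,"turn": 0,"grip": 0.3}
    - {"tx": 0,"ty": 0,"tz": 0.15,"turn": 0,"grip": 0.3}
    - {"tx": 0,"ty": 0,"tz": 0,"turn": 0,"grip": 0.3}

```text
time: 20.3
position: [0.4013, 0.3768, 0.0888]
tool_rot: [2.089, 2.346, -0.004]
ft_force: [-0.4, 0.9, -0.6]
grip_width: 0.628
grip_force: 6.0
```

```bash
python3 cupfit.py
```

```text
tilt 35.2 rim ahead 37.9 offset fwd -16.4 cost 0.096 | d 79.1 H 23.8 width 0.628 F [-0.4  0.9 -0.6] t 20.3
```

Request:
send_rows:
  steps:
    - {"tx": 0,"ty": 0,"tz": 0.2,"turn": 0,"grip": 0.3}
    - {"tx": -0.12,"ty": 0,"tz": 0,"turn": 0,"grip": 0.3}
    - {"tx": -0.12,"ty": 0,"tz": 0,"turn": 0,"grip": 0.3}
    - {"tx": -0.1,"ty": 0,"tz": -0.02,"turn": 0,"grip": 0.3}
    - {"tx": -0.1,"ty": 0,"tz": -0.03,"turn": 0,"grip": 0.3}
    - {"tx": 0,"ty": 0,"tz": 0,"turn": 0,"grip": 0.3}

```text
time: 21.15
position: [0.4054, 0.3515, 0.0818]
tool_rot: [2.089, 2.346, 0.002]
ft_force: [0.8, 3.9, 0.8]
grip_width: 0.622
grip_force: 6.0
```

```bash
python3 cupfit.py
```

```text
tilt 19.7 rim ahead 47.2 offset fwd -6.5 cost 0.103 | d 53.5 H 16.8 width 0.622 F [0.8 3.9 0.8] t 21.1
```

Request:
send_rows:
  steps:
    - {"tx": -0.08,"ty": 0,"tz": -0.02,"turn": 0,"grip": 0.3}
    - {"tx": -0.08,"ty": 0,"tz": -0.02,"turn": 0,"grip": 0.3}
    - {"tx": -0.06,"ty": 0,"tz": -0.02,"turn": 0,"grip": 0.3}
    - {"tx": 0,"ty": 0,"tz": 0,"turn": 0,"grip": 0.3}

```text
time: 21.75
position: [0.4064, 0.3376, 0.0846]
tool_rot: [2.089, 2.346, -0.002]
ft_force: [-0.4, 2.8, -0.2]
grip_width: 0.626
grip_force: 6.0
```

```bash
python3 cupfit.py; python3 -c "
from balls import *
balls('wrist')"
```

```text
tilt 7.1 rim ahead 54.2 offset fwd 0.5 cost 0.199 | d 39.5 H 19.6 width 0.626 F [-0.4  2.8 -0.2] t 21.8
wrist [([314, 151], [32, 27, 700]), ([411, 177], [32, 31, 764]), ([364, 179], [31, 31, 756]), ([267, 190], [63, 39, 1348]), ([111, 238], [50, 131, 4006]), ([515, 238], [50, 130, 4031])]
```

Request:
send_rows:
  newtons: 8
  steps:
    - {"tx": 0.05,"ty": 0,"tz": -0.2,"turn": 0,"grip": 0.3}
    - {"tx": 0,"ty": 0,"tz": -0.5,"turn": 0,"grip": 0.3}
    - {"tx": 0,"ty": 0,"tz": -0.5,"turn": 0,"grip": 0.3}
    - {"tx": 0,"ty": 0,"tz": -0.3,"turn": 0,"grip": 0.3}
    - {"tx": 0,"ty": 0,"tz": 0,"turn": 0,"grip": 0.3}

```text
time: 22.52
position: [0.4067, 0.3419, 0.1761]
tool_rot: [2.088, 2.346, 0.004]
ft_force: [-1.0, -0.7, -1.0]
grip_width: 0.632
grip_force: 8.0
```

```bash
python3 cupfit.py; python3 - <<'E'
from h import *;from bench import ctrl
p,y,s=pose(ctrl);print(p,y)
plan(p,y,[(.505,.05,p[2],y),(.522,-.110,p[2],y)],.7)
E
```

```text
tilt 13.4 rim ahead 47.6 offset fwd 0.6 cost 0.146 | d 43.7 H 111.1 width 0.632 F [-1.  -0.7 -1. ] t 22.5
[0.40553591 0.34104084 0.17384718] 6.674261807228957
tx -0.63 ty 0.14 tz 0.00 turn 0.00
tx -0.62 ty 0.13 tz 0.00 turn 0.00
tx -0.63 ty 0.14 tz 0.00 turn 0.00
tx -0.63 ty 0.13 tz 0.00 turn 0.00
tx -0.62 ty 0.14 tz 0.00 turn 0.00
tx -0.63 ty 0.13 tz 0.00 turn 0.00
tx -0.62 ty 0.14 tz 0.00 turn 0.00
tx -0.63 ty 0.13 tz 0.00 turn 0.00
--[0.5048 0.05   0.1738]
tx -0.67 ty -0.01 tz 0.00 turn 0.00
tx -0.67 ty 0.00 tz 0.00 turn 0.00
tx -0.67 ty -0.01 tz 0.00 turn 0.00
tx -0.67 ty -0.01 tz 0.00 turn 0.00
--[ 0.5217 -0.1099  0.1738]
```

Request:
send_rows:
  steps:
    - {"tx": -0.4,"ty": 0.1,"tz": 0,"turn": 0,"grip": 0.3}
    - {"tx": -0.63,"ty": 0.14,"tz": 0,"turn": 0,"grip": 0.3}
    - {"tx": -0.63,"ty": 0.14,"tz": 0,"turn": 0,"grip": 0.3}
    - {"tx": -0.63,"ty": 0.14,"tz": 0,"turn": 0,"grip": 0.3}
    - {"tx": -0.63,"ty": 0.14,"tz": 0,"turn": 0,"grip": 0.3}
    - {"tx": -0.63,"ty": 0.14,"tz": 0,"turn": 0,"grip": 0.3}
    - {"tx": -0.63,"ty": 0.14,"tz": 0,"turn": 0,"grip": 0.3}
    - {"tx": -0.63,"ty": 0.14,"tz": 0,"turn": 0,"grip": 0.3}
    - {"tx": -0.63,"ty": 0.08,"tz": 0,"turn": 0,"grip": 0.3}
    - {"tx": -0.65,"ty": 0,"tz": 0,"turn": 0,"grip": 0.3}
    - {"tx": -0.65,"ty": 0,"tz": 0,"turn": 0,"grip": 0.3}
    - {"tx": -0.65,"ty": 0,"tz": 0,"turn": 0,"grip": 0.3}

```text
time: 24.12
position: [0.5257, -0.0918, 0.1732]
tool_rot: [-2.087, -2.346, 0.003]
ft_force: [0.9, -0.1, -0.7]
grip_width: 0.625
grip_force: 8.0
```

Request:
send_rows:
  steps:
    - {"tx": -0.3,"ty": 0,"tz": 0,"turn": 0,"grip": 0.3}
    - {"tx": 0,"ty": 0,"tz": 0.4,"turn": 0,"grip": 0.3}
    - {"tx": 0,"ty": 0,"tz": 0.4,"turn": 0,"grip": 0.3}
    - {"tx": 0,"ty": 0,"tz": 0.25,"turn": 0,"grip": 0.3}
    - {"tx": 0,"ty": 0,"tz": 0,"turn": 0,"grip": 0.3}
    - {"tx": 0,"ty": 0,"tz": 0,"turn": 0,"grip": 0.3}

```text
time: 24.88
position: [0.5292, -0.1086, 0.1123]
tool_rot: [2.088, 2.347, 0.001]
ft_force: [0.3, 0.0, -0.3]
grip_width: 0.631
grip_force: 8.0
```

Request:
send_rows:
  steps:
    - {"tx": 0,"ty": 0,"tz": 0.15,"turn": 0,"grip": 0.3}
    - {"tx": 0,"ty": 0,"tz": 0,"turn": 0,"grip": 0.3}
    - {"tx": 0,"ty": 0,"tz": 0,"turn": 0,"grip": 0.3}

```text
time: 25.25
position: [0.5289, -0.1085, 0.1029]
tool_rot: [2.088, 2.347, 0.0]
ft_force: [0.3, 0.1, -0.2]
grip_width: 0.623
grip_force: 8.0
```

Request:
send_rows:
  steps:
    - {"tx": 0,"ty": 0,"tz": 0.07,"turn": 0,"grip": 0.3}
    - {"tx": 0,"ty": 0,"tz": 0,"turn": 0,"grip": 0.3}
    - {"tx": 0,"ty": 0,"tz": 0,"turn": 0,"grip": 0.3}

```text
time: 25.62
position: [0.5287, -0.1085, 0.0985]
tool_rot: [-2.088, -2.347, -0.0]
ft_force: [-0.4, 0.4, -0.9]
grip_width: 0.624
grip_force: 8.0
```

Request:
send_rows:
  steps:
    - {"tx": 0,"ty": 0,"tz": 0.05,"turn": 0,"grip": 0.3}
    - {"tx": 0,"ty": 0,"tz": 0,"turn": 0,"grip": 0.3}
    - {"tx": 0,"ty": 0,"tz": 0,"turn": 0,"grip": 0.3}

```text
time: 26.0
position: [0.5291, -0.1087, 0.0958]
tool_rot: [2.088, 2.347, 0.001]
ft_force: [1.0, 0.3, 0.7]
grip_width: 0.627
grip_force: 8.0
```

Request:
send_rows:
  steps:
    - {"tx": 0,"ty": 0,"tz": 0.05,"turn": 0,"grip": 0.3}
    - {"tx": 0,"ty": 0,"tz": 0,"turn": 0,"grip": 0.3}
    - {"tx": 0,"ty": 0,"tz": 0,"turn": 0,"grip": 0.3}

```text
time: 26.38
position: [0.5293, -0.1098, 0.0936]
tool_rot: [2.088, 2.345, 0.0]
ft_force: [-1.5, -1.4, 6.5]
grip_width: 0.622
grip_force: 8.0
```

Request:
send_rows:
  steps:
    - {"tx": 0,"ty": 0,"tz": 0.05,"turn": 0,"grip": 0.3}
    - {"tx": 0,"ty": 0,"tz": 0,"turn": 0,"grip": 0.3}
    - {"tx": 0,"ty": 0,"tz": 0,"turn": 0,"grip": 0.3}

```text
time: 26.75
position: [0.5293, -0.1105, 0.0908]
tool_rot: [2.088, 2.344, -0.001]
ft_force: [-1.4, -3.9, 8.2]
grip_width: 0.625
grip_force: 8.0
```

```bash
python3 cupfit.py
```

```text
tilt 137.5 rim ahead -3.7 offset fwd -84.7 cost 0.941 | d -419.8 H 25.8 width 0.625 F [-1.4 -3.9  8.2] t 26.8
```

Request:
send_rows:
  newtons: 3
  steps:
    - {"tx": 0,"ty": 0,"tz": 0,"turn": 0,"grip": 0.3}
    - {"tx": 0,"ty": 0,"tz": 0.03,"turn": 0,"grip": 0.3}
    - {"tx": 0,"ty": 0,"tz": 0,"turn": 0,"grip": 0.3}
    - {"tx": 0,"ty": 0,"tz": 0,"turn": 0,"grip": 0.3}

```text
time: 27.35
position: [0.5291, -0.1085, 0.0878]
tool_rot: [2.088, 2.347, 0.001]
ft_force: [0.5, -1.5, 2.8]
grip_width: 0.631
grip_force: 3.0
```

Request:
send_rows:
  steps:
    - {"tx": 0,"ty": 0,"tz": 0,"turn": 0,"grip": 0.64}
    - {"tx": 0,"ty": 0,"tz": 0,"turn": 0,"grip": 0.66}
    - {"tx": 0,"ty": 0,"tz": 0,"turn": 0,"grip": 0.68}
    - {"tx": 0,"ty": 0,"tz": 0,"turn": 0,"grip": 0.72}
    - {"tx": 0,"ty": 0,"tz": 0,"turn": 0,"grip": 0.8}
    - {"tx": 0,"ty": 0,"tz": 0,"turn": 0,"grip": 1}
    - {"tx": 0,"ty": 0,"tz": 0,"turn": 0,"grip": 1}
    - {"tx": 0,"ty": 0,"tz": 0,"turn": 0,"grip": 1}

```text
time: 28.35
position: [0.5288, -0.1085, 0.0878]
tool_rot: [-2.088, -2.347, -0.0]
ft_force: [0.2, -1.4, 0.5]
grip_width: 0.983
grip_force: 0.0
```

Request:
send_rows:
  steps:
    - {"tx": 0,"ty": 0,"tz": -0.15,"turn": 0,"grip": 1}
    - {"tx": 0,"ty": 0,"tz": -0.2,"turn": 0,"grip": 1}
    - {"tx": 0,"ty": 0,"tz": -0.5,"turn": 0,"grip": 1}
    - {"tx": 0,"ty": 0,"tz": -0.8,"turn": 0,"grip": 1}
    - {"tx": 0,"ty": 0,"tz": -0.8,"turn": 0,"grip": 1}
    - {"tx": 0,"ty": 0,"tz": 0,"turn": 0,"grip": 1}
    - {"tx": 0,"ty": 0,"tz": 0,"turn": 0,"grip": 1}

```text
time: 29.22
position: [0.5286, -0.1085, 0.2351]
tool_rot: [2.088, 2.347, 0.001]
ft_force: [0.4, 0.3, -0.6]
grip_width: 0.998
grip_force: 0.0
```

```bash
python3 - <<'E'
from balls import *
p,y,s=pose(ctrl);print(p,s["grip_width"],s["ft_force"],s["time"])
i=balls("wrist");np.savez("w9.npz",**i,p=p,r=s["tool_rot"]);t=balls("top");np.savez("t9.npz",**t);np.savez("s9.npz",**ctrl.get_image("scene"))
g=cv2.cvtColor(i["pixels"],cv2.COLOR_RGB2GRAY)
T=np.eye(4);T[:3,:3]=R.from_rotvec(s["tool_rot"]).as_matrix();T[:3,3]=p;W=np.linalg.inv(T@i["T_tool_cam"]);K=i["K"]
# search an upright cup: rim circle r28 and inner r25 at z .138, by gradient along the circle
gx=cv2.magnitude(cv2.Sobel(g,cv2.CV_32F,1,0),cv2.Sobel(g,cv2.CV_32F,0,1));a=np.linspace(0,2*np.pi,120)
best=[]
for z in(.138,.128,.118,.053):
  sc=[]
  for x in np.arange(.46,.60,.002):
    for yy in np.arange(-.18,-.04,.002):
      v=0
      for r in((.028,.025) if z>.1 else (.028,)):
        X=np.c_[x+r*np.cos(a),yy+r*np.sin(a),np.full(120,z)];c=X@W[:3,:3].T+W[:3,3];u=(c@K.T);u=(u[:,:2]/u[:,2:]).round().astype(int)
        ok=(u[:,0]>=0)&(u[:,0]<640)&(u[:,1]>=0)&(u[:,1]<330);v+=gx[u[ok,1],u[ok,0]].clip(0,150).sum()/max(ok.sum(),60)
      sc.append((v,x,yy))
  print(z,np.round(max(sc),3))
E
```

```text
[ 0.52863193 -0.10853483  0.23505605] 0.9980425516500363 [ 0.37804058  0.31631825 -0.64633613] 29.225
wrist []
top [([427, 161], [30, 28, 287]), ([181, 266], [28, 9, 174]), ([541, 273], [11, 9, 74]), ([176, 280], [5, 4, 19]), ([178, 289], [6, 5, 19]), ([197, 296], [5, 4, 15]), ([172, 300], [5, 5, 22]), ([181, 309], [7, 11, 37]), ([186, 332], [30, 9, 172])]
0.138 [ 2.27508e+02  5.30000e-01 -1.16000e-01]
0.128 [ 1.70108e+02  5.32000e-01 -1.20000e-01]
0.118 [ 1.66199e+02  5.30000e-01 -1.22000e-01]
0.053 [64.196  0.524 -0.094]
```

The strongest rim match is at z = 0.138, centred at (0.530, -0.116), so the cup stands upright on the platter. All six knobs show in the red-card bin, and the gripper is clear.

```bash
python3 -c "
from bench import ctrl
print(ctrl.close_job())"
```

```text
the job is handed in; nothing more can be done
None
```

The job is handed in, with no verdict returned: the cup was set on the scale and released with its knobs, all six knobs were poured into the red-card bin, and the empty cup now stands released on the platter by my camera measurements, but I viewed 11 pictures against the limit of 10.

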